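# Set up the document camera over a charger and hold the boom at its mark

## Task

Photograph set-up: lay the black mains charger flat on the camera stand's mat, centred on the cross and square with it, lengthways along the boom, and let go of it. Then squeeze the orange lock button on the boom's white camera head, draw the boom out of its sleeve until the red line on its scale is level with the sleeve's mouth, and hold it there, button squeezed: the boom springs back if released, so finish while still holding it so that I can tighten the clamp screw. Leave the other things on the desk where they are.

Things in the scene. Friction and masses are not known exactly. Their poses are not given: they have to be found in the camera images.
- stand: Fixed document-camera stand. Axes: z up, y along the boom. Grey base x -90..90, y -95..275 mm, top 12 mm over the desk; origin on the desk under the mat's cross. A column at y 235 carries a black level sleeve x -26..16, y 150 (mouth) to 325, axis 185 mm and top 200 mm over the desk; clamp screw on it at y 205, up to 216 mm. The boom comes out of the mouth towards -y, over the mat.
- mat_cross (a point): Centre of the cross on the white mat (156 x 160 mm) of the stand, on the mat's surface, 12 mm above the desk. Its x and y axes lie along the lines of the cross, y along the boom. With the boom at its red line the camera is straight above this point.
- charger: Loose black mains charger, a block 40 mm (x) by 62 mm (y, from -25 to +37 mm) by 31 mm high with a short plug stub at its -y end; 0.07 to 0.16 kg. Origin on its underside, z up, y along its length.
- charger_mid (a point): Middle of the charger's block, half way up (15.5 mm above its underside); same axes as the charger. This point belongs over the cross.
- boom (a joint): How far the boom is drawn out, m: 0 home (locked while the button is out), 0.125 with the red line level with the sleeve's mouth, 0.150 at its stop. It moves along the stand's -y. A return spring pulls it home with 2.5 N at 0 to 4 N at 0.150, plus 0.4 N friction and damping of 6 N per m/s; let go, it snaps home and locks.
- boom_grip (a point): Middle of the squeezed grip on the boom's white camera head: 40 mm long (y), 36 high, x -14..16 mm, 185 mm over the desk; axes as the stand's. A camera 29 mm in diameter hangs 40 mm below. At home 125 mm from the cross, 25 mm in front of the mouth. Free above and beside: grip from above across x, one pad on the button, one on the ribbed far side. Moves with the boom.
- lock_button (a joint): How far the orange lock button on the head's -x side is pressed in, m: 0 out, 0.007 fully in (flush stop). The lock lets go at about 0.005; squeeze it fully in. Spring: 2.3 N at the start, 5.4 N fully in. Out, head and button measure 39 mm across; squeezed, 32 mm.
- button_face (a point): Middle of the outer face of the orange lock button (28 x 28 mm), which points to the stand's -x; pressed towards +x. Moves with the boom.
- red_line (a point): The red line across the top of the boom's scale, which is hidden in the sleeve until the boom is drawn out; 10 mm above the boom's axis.
- sleeve_mouth (a point): The top edge of the sleeve's mouth, marked with a white index line, 200 mm above the desk.
- carton: Bystander: loose brown carton, 42 x 68 x 40 mm; origin on its underside.
- labels: Bystander: loose white label roll standing on its end, 69 mm across, 40 mm high; origin on its underside.
- tape: Bystander: loose black and yellow tape measure, 42 x 68 x 62 mm; origin on its underside.
Not all that is in view belongs to the job. Of the things like the charger, leave any that is pink; of the rest the larger one is meant.

How it is judged:
By the outcome, as a careful person would: the job done as asked, in the order asked, and still so for the second after the job is handed in, while the arm keeps its last pose, push and grip.
It also fails if it takes over 54 s, if anything falls off the work surface, if the arm or the gripper's body presses on something with over 40 N, if the wrist force passes 120 N, or if a joint passes its speed limit or range.

## Robot

A 6-joint arm with a two-finger parallel gripper is mounted at the origin on a cart in front of the work surface, level with it; the furniture and walls round the work are solid. World frame = base frame: x ahead of the robot, y to its left, z up, the work surface at z = 0. Lengths are in mm, angles in rad, forces in N, time in s.
With the tool pointing down it reaches from about 350 to 975 mm from the base axis. Payload 7.1 kg.
Tool frame: the origin (TCP) lies midway between the tips of the shut fingers; the grasp point (between the pads) lies ctrl.grip_point_offset behind it (ctrl.grip_point_offset is the distance from the TCP to the grasp point, in mm); z points along the fingers, y is the line along which they close (so a half turn about z gives the same grasp; the last joint's range is limited). The gripper opens to 88 mm and grips with 3 to 60 N. Pads are 20 mm wide; open, the fingers measure 115 mm over their backs; the gripper's body (75 mm by 178 mm) begins 61 mm behind the grasp point.
Start: joints at [1.311, 0.423, 1.63, -0, 1.089, -0.019], TCP at [149.018, 606.958, 222.675] pointing down, gripper open.
Joint ranges: [-3, 3], [-0.9, 2.11], [0.09, 2.58], [-1.31, 4.45], [0.11, 2.69], [-2.54, 2.54]. Speed limits (rad/s): [2.39, 2.39, 3.01, 3.14, 3.14, 3.14].

## Interface

Orientations are given as a rotation vector (axis times angle).
In Python, from workcell import ctrl gives the robot as it stands.
- The arm moves only by the tool apply_moves, never from a script. Its argument "targets" is a list of rows, each an object of numbers: "tx", "ty", "tz": the shift along the world's x, y, z in m; "spin": the turn about the world's z in degrees. In form: [{"tx": .., "ty": .., "tz": .., "spin": ..}, ...]. A call has exactly 8 rows; each row is the pose to reach, as a shift and turn from the pose commanded when the call began; what a row does not reach only later rows make up. A row lasts 1/10 s, in which the tool goes at most 50 mm and 8.59 degrees, less where a joint would pass 70% of its speed; a pose out of reach is approached as far as the arm can. A call with a gripper value outside its range is refused whole. "gripper" is the closure, from -1 (fully open) to 1 (shut), set as the call begins (left out, the last holds). The fingers move at their own pace and stop on an object; the grip force is fixed at half the most. Time passes only in rows, so rows that repeat a pose let the fingers close, or fill a call up. It gives the time, the measured TCP pose, the force, the opening and the grip force at its end, in the units of the state.
- ctrl.get_obs(): the state, without advancing time (a new reading comes with each control period).
- ctrl.get_image(name): name is "scene" or "top" or "wrist"; returns the picture (384x512x3 uint8, red, green, blue); there is no depth.
- ctrl.get_calibration(name): a dict with "fov_y" (degrees; the focal length in pixels is half the picture's height over the tangent of half this angle, whatever the lens; pixels are square), "cx", "cy" (the principal point, pixels), "rvec" (rotation vector, rad) and "tvec" (3), from world to camera coordinates, as OpenCV has them. Camera axes: x right, y down, z forward; pixel columns grow to the right and rows downward; lengths in mm; the calibration is good to about 2 mm. A picture is of the moment at which its call begins: read the wrist's pose just before it. get_calibration takes no time and is no camera call; for the wrist camera it gives the pose at the moment of the call.
- ctrl.close_job(): hands the job in; it is judged then, once.
Trained networks look in the newest picture that a camera, given by its name, has taken for a name from the list of things; names that differ only in an ending like _2 or _b are one class to them, and where a whole thing is asked for, a point or a joint stands for the part that bears it (a point fixed in the world has none). Each returns a list of dicts, best first, with "score" (0 to 1); they miss things now and then, are a little off and sometimes report something else, mostly with a low value. They report only what shows in the picture. A call takes as long as a camera call. They do not tell look-alikes from the thing itself.
- ctrl.outline_of(name, camera): "pixels" (384x512 bool, what is visible of it) and "box" ([left, top, right, bottom] in pixels, round what is visible of it).
- ctrl.pinpoint(name, camera): "uv" ([column, row] in pixels: a listed point, or the origin of a listed thing).
The state is a dict: "t": time; "qpos": joint angles; "qvel": joint speeds; "joint_torque": joint torques, N m; "ee_pos": TCP position; "orientation": TCP orientation; "ft_force": force on the tool from outside, world axes, zero at the start; "moment": the same for the moment, N m; "width": finger opening in mm; "grasp_force": force on a finger pad.
Only numpy, scipy, OpenCV 4.12 (cv2) and the standard library are available. Lean on these libraries where they do the work, as an engineer would, in place of code of your own. Each camera call takes 0.05 s, during which the arm holds its last target. There are 200 camera calls.

## Working session

There is one attempt and no reset: what is moved stays moved. The work goes in short steps, Python scripts to look and compute and a tool call to move; the robot and the scene stay as the last step left them, time stands still between calls to the robot, and variables do not carry over. Pictures are saved under pics/ and viewed, at most 10 in all, crops included, and the job is handed in when it is done.

Besides the shell and the picture viewer there is one more tool, called after ">>>" by a JSON object that holds its "op" and its "data", one argument or row to a line. apply_moves: Moves the arm, as the interface text tells. Its arguments: {"type":"object","properties":{"targets":{"type":"array"},"gripper":{"type":"number"}},"required":["targets"]}

```bash
mkdir -p pics; cat > h.py <<'E'
import numpy as np, cv2
from workcell import ctrl
def cal(n):
    c=ctrl.get_calibration(n); f=192/np.tan(np.radians(c['fov_y'])/2)
    K=np.array([[f,0,c['cx']],[0,f,c['cy']],[0,0,1.]])
    return K,np.array(c['rvec'],float).ravel(),np.array(c['tvec'],float).ravel(),c
def ray(n,uv,k=None):
    K,r,t,_=k or cal(n); R=cv2.Rodrigues(r)[0]
    d=R.T@np.linalg.inv(K)@np.array([uv[0],uv[1],1.]); return -R.T@t,d/np.linalg.norm(d)
def atz(n,uv,z,k=None):
    o,d=ray(n,uv,k); return o+d*(z-o[2])/d[2]
def tri(rays):
    A=0;b=0
    for o,d in rays:
        P=np.eye(3)-np.outer(d,d); A=A+P; b=b+P@o
    p=np.linalg.solve(A,b); return p,[round(float(np.linalg.norm((np.eye(3)-np.outer(d,d))@(p-o))),1) for o,d in rays]
def proj(n,p,k=None):
    K,r,t,_=k or cal(n); return cv2.projectPoints(np.array([p],float),r,t,K,None)[0].ravel()
def save(n,img): cv2.imwrite('pics/'+n,cv2.cvtColor(img,cv2.COLOR_RGB2BGR))
E
python3 - <<'E'
from h import *
o=ctrl.get_obs(); print({k:np.round(v,3) for k,v in o.items()}, ctrl.grip_point_offset)
for n in ['scene','top','wrist']:
    im=ctrl.get_image(n); save(n+'0.png',im); c=ctrl.get_calibration(n); print(n,c)
    for nm in ['charger','charger_mid','mat_cross','boom_grip','button_face','sleeve_mouth','red_line']:
        print(nm,[(np.round(d['uv'],1).tolist(),round(d['score'],2)) for d in ctrl.pinpoint(nm,n)][:4])
    print('out',[(d['box'],round(d['score'],2)) for d in ctrl.outline_of('charger',n)])
a=[cv2.imread(f'pics/{n}0.png') for n in ['scene','top']]
E
```

```text
{'t': np.float64(0.0), 'qpos': array([ 1.311,  0.424,  1.631, -0.   ,  1.089, -0.019]), 'qvel': array([ 0.001, -0.001, -0.   ,  0.   ,  0.   ,  0.   ]), 'joint_torque': array([ 1.0000e-03, -5.4462e+01, -2.7367e+01,  6.4000e-02,  2.3000e-02,
       -0.0000e+00]), 'ee_pos': array([148.9  , 606.433, 221.927]), 'orientation': array([-3.770e-01, -3.119e+00,  2.000e-03]), 'ft_force': array([-0.867,  0.725, -0.555]), 'moment': array([0.016, 0.019, 0.035]), 'grasp_force': np.float64(0.0), 'width': np.float64(88.053)} 18.700000000000003
scene {'fov_y': 51.142107487692506, 'cx': 251.45462933089433, 'cy': 186.53488495353795, 'rvec': array([ 1.91404193, -0.48854625,  0.34617185]), 'tvec': array([-419.63594205,  250.78740724, 1295.71819297])}
charger [([286.0, 254.2], 0.65), ([310.6, 268.3], 0.64), ([313.0, 250.5], 0.58), ([237.6, 173.2], 0.43)]
charger_mid [([291.3, 249.1], 0.7), ([318.5, 250.0], 0.68), ([310.5, 263.3], 0.66)]
mat_cross [([257.3, 224.6], 0.79)]
boom_grip [([241.2, 172.5], 0.51)]
button_face [([237.9, 171.6], 0.52), ([204.1, 192.3], 0.35)]
sleeve_mouth [([239.5, 165.7], 0.73)]
re
[... 386 characters left out ...]
[327.5, 213.6], 0.59)]
charger_mid [([363.7, 208.1], 0.81), ([328.8, 212.5], 0.53), ([341.7, 182.1], 0.52), ([224.2, 193.1], 0.44)]
mat_cross [([262.8, 204.5], 0.83)]
boom_grip [([224.5, 191.1], 0.51), ([361.6, 212.1], 0.19)]
button_face [([221.1, 194.9], 0.54)]
sleeve_mouth [([218.0, 188.5], 0.74)]
red_line []
out [([350.2, 207.1, 371.3, 217.4], 0.78), ([337.3, 175.4, 348.5, 190.5], 0.42)]
wrist {'fov_y': 71.66675398443395, 'cx': 255.13110620572212, 'cy': 189.73354521110824, 'rvec': array([-2.31137613, -1.81177256, -0.22715826]), 'tvec': array([-625.71876331,  -29.96625618,  389.62073859])}
charger []
charger_mid []
mat_cross []
boom_grip []
button_face []
sleeve_mouth []
red_line []
out []
```

```bash
python3 - <<'E'
from h import *
s=cv2.imread('pics/scene0.png')[130:310,150:390]; t=cv2.imread('pics/top0.png')[120:280,170:410]
cv2.imwrite('pics/v1.png',cv2.resize(s,(800,600),interpolation=cv2.INTER_CUBIC))
cv2.imwrite('pics/v2.png',cv2.resize(t,(800,533),interpolation=cv2.INTER_CUBIC))
T=lambda a,b:tri([ray('scene',a),ray('top',b)])
for nm,a,b in [('cross',(257.3,224.6),(262.8,204.5)),('grip',(241.2,172.5),(224.5,191.1)),('btn',(237.9,171.6),(221.1,194.9)),('mouth',(239.5,165.7),(218,188.5))]: print(nm,T(a,b))
S=[(291.3,249.1),(318.5,250.0),(310.5,263.3)];P=[(363.7,208.1),(328.8,212.5),(341.7,182.1)]
for i in S:
  for j in P:
    p,e=T(i,j)
    if max(e)<12: print(i,j,p.round(),e)
E
```

```text
cross (array([522.0706668 ,  23.81294883,   5.76566304]), [2.2, 2.2])
grip (array([514.43683643, 138.70254923, 184.15283403]), [4.8, 4.8])
btn (array([502.82463563, 146.57975554, 187.04889646]), [3.7, 3.7])
mouth (array([515.45414595, 155.49217157, 206.89672131]), [4.6, 4.6])
(291.3, 249.1) (328.8, 212.5) [ 519. -197.   13.] [5.6, 5.6]
(318.5, 250.0) (341.7, 182.1) [ 620. -233.    3.] [3.7, 3.7]
(310.5, 263.3) (363.7, 208.1) [ 533. -304.   17.] [5.3, 5.3]
```

View pics/v1.png

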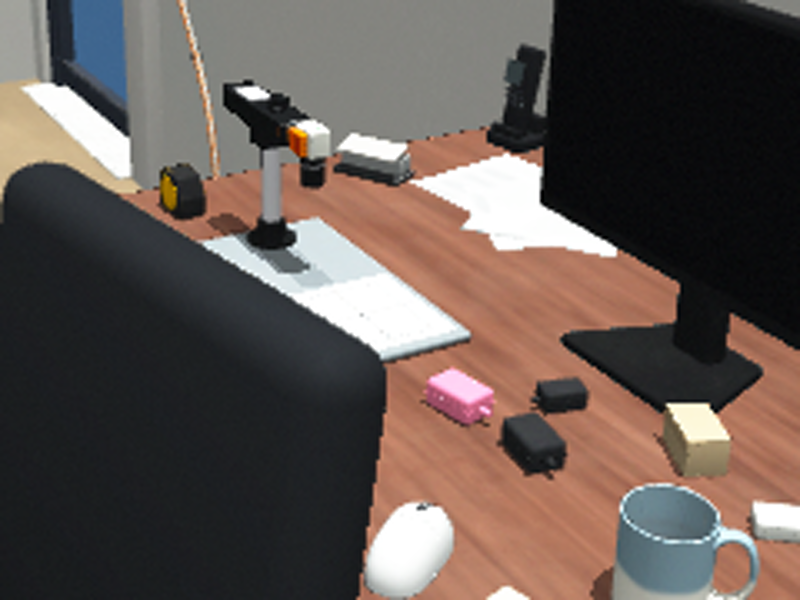

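View pics/v2.png

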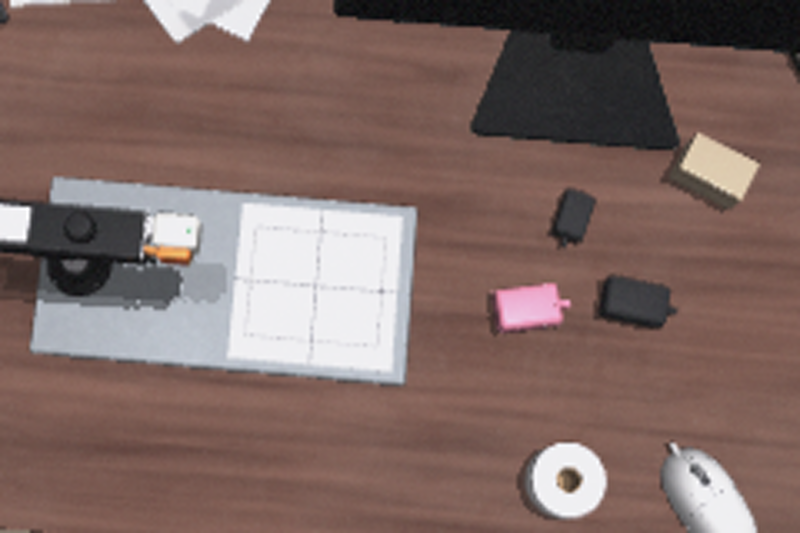

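Three charger-like things, by their scene/top pixels:
- Pink block at scene (288,250), top (328,212). Excluded because it is pink.
- Small black block at scene (318,249), top (342,184).
- Larger black block at scene (310,263), top (361,210). This is the one meant: it isn't pink and it is the larger of the remaining two.

The stand's cross is at top (263,204), and the orange button is on the head at about (221,195). I'll confirm the charger in a wrist crop once I'm above it.

```bash
python3 - <<'E'
from h import *
from scipy.optimize import least_squares
for n in ['scene','top']: print(n,'cam',ray(n,(256,192))[0].round())
C=[(54,178),(415,207),(405,383),(32,352)]; L=[(90,275),(90,-95),(-90,-95),(-90,275)]
W=[atz('top',(170+x*.3,120+y*.3),12)[:2] for x,y in C]; print(np.round(W))
f=lambda p:np.ravel([[p[0]+np.cos(p[2])*a-np.sin(p[2])*b-w[0],p[1]+np.sin(p[2])*a+np.cos(p[2])*b-w[1]] for (a,b),w in zip(L,W)])
r=least_squares(f,[522,24,0]); print(r.x,np.degrees(r.x[2]),r.fun.round(1))
print('cross',atz('top',(262.8,204.5),12),atz('scene',(257.3,224.6),12))
print('monitor foot',[atz('top',(170+x*.3,120+y*.3),5).round() for x,y in [(472,131),(678,147)]])
print('monitor bottom edge at z100',[atz('top',(170+x*.3,120+y*.3),100).round() for x,y in [(335,14),(800,48)]])
print('carton',atz('top',(170+718*.3,120+168*.3),40))
# chair corner in scene at z 0 ... 
print('chair',[(z,atz('scene',(265,243),z).round()) for z in (0,200,400)])
B=[(602,296),(610,278),(668,284),(666,325),(606,318)]
m=[atz('top',(170+x*.3,120+y*.3),31).round() for x,y in B]; print('big',m)
E
```

```text
scene cam [ -180. -1164.   728.]
top cam [ 270.   30. 1299.]
[[607. 288.]
 [608. -76.]
 [431. -78.]
 [430. 287.]]
[5.19162993e+02 1.51780813e+01 2.54923497e-03] 0.14606040484495195 [ 1.5  2.9  1.6 -3.2 -1.4 -2.3 -1.6  2.6]
cross [522.91477634  22.91616104  12.        ] [513.66458821  13.84205399  12.        ]
monitor foot [array([ 694., -130.,    5.]), array([ 695., -339.,    5.])]
monitor bottom edge at z100 [array([770.,  20., 100.]), array([ 773., -427.,  100.])]
carton [ 665.41697074 -369.16851279   40.        ]
chair [(0, array([ 479., -101.,    0.])), (200, array([ 298., -393.,  200.])), (400, array([ 118., -685.,  400.]))]
big [array([ 529., -261.,   31.]), array([ 548., -269.,   31.]), array([ 547., -325.,   31.]), array([ 506., -324.,   31.]), array([ 508., -266.,   31.])]
```

>>> {"op": "apply_moves", "data": {
  "targets": [
    {"tx": 0.02, "ty": -0.04, "tz": 0.006, "spin": -8.5},
    {"tx": 0.04, "ty": -0.08, "tz": 0.012, "spin": -17},
    {"tx": 0.06, "ty": -0.12, "tz": 0.018, "spin": -25.5},
    {"tx": 0.08, "ty": -0.16, "tz": 0.025, "spin": -34},
    {"tx": 0.1, "ty": -0.2, "tz": 0.03, "spin": -42.5},
    {"tx": 0.12, "ty": -0.24, "tz": 0.037, "spin": -51},
    {"tx": 0.14, "ty": -0.28, "tz": 0.043, "spin": -59.5},
    {"tx": 0.16, "ty": -0.32, "tz": 0.05, "spin": -68}
  ],
  "gripper": -1
}}

```text
t: 2.15
ee_pos: [309.4, 285.3, 273.1]
orientation: [2.063, 2.369, 0.001]
ft_force: [0.6, 1.3, 0.1]
width: 87.6
grasp_force: 0.0
```

```bash
python3 - <<'E'
from h import *
o,d=ray('wrist',(256,192)); e=ctrl.get_obs(); print(o,d,e['ee_pos'],e['qpos'].round(2),'t',e['t']); 
for uv in [(0,0),(512,0),(512,384),(0,384)]: print(uv,atz('wrist',uv,12).round())
E
```

```text
[300.39596345 352.26017195 435.44720515] [ 0.03904908 -0.25136335 -0.96710477] [309.42602205 285.33042688 273.08829592] [ 0.72  0.05  2.   -0.    1.09  0.58] t 2.15
(0, 0) [-73. 467.  12.]
(512, 0) [633. 565.  12.]
(512, 384) [885. -84.  12.]
(0, 384) [-138. -224.   12.]
```

>>> {"op": "apply_moves", "data": {
  "targets": [
    {"tx": 0.02, "ty": -0.04, "tz": 0, "spin": -4},
    {"tx": 0.04, "ty": -0.08, "tz": 0, "spin": -8.2},
    {"tx": 0.06, "ty": -0.12, "tz": 0, "spin": -8.2},
    {"tx": 0.08, "ty": -0.16, "tz": 0, "spin": -8.2},
    {"tx": 0.1, "ty": -0.2, "tz": 0, "spin": -8.2},
    {"tx": 0.12, "ty": -0.24, "tz": 0, "spin": -8.2},
    {"tx": 0.135, "ty": -0.27, "tz": 0, "spin": -8.2},
    {"tx": 0.135, "ty": -0.27, "tz": 0, "spin": -8.2}
  ]
}}

```text
t: 2.95
ee_pos: [445.7, 14.0, 273.0]
orientation: [2.225, 2.216, 0.001]
ft_force: [0.3, 0.1, 0.1]
width: 87.9
grasp_force: 0.0
```

```bash
cat > look.py <<'E'
import sys,pickle
from h import *
tag=sys.argv[1]; names=sys.argv[2].split(',')
k=cal('wrist'); im=ctrl.get_image('wrist'); save(tag+'.png',im); out={'k':k[:3]}
for nm in names:
    ds=ctrl.pinpoint(nm,'wrist'); out[nm]=[(np.array(d['uv']),d['score']) for d in ds]
    print(nm,[(np.round(d['uv'],1).tolist(),round(d['score'],2)) for d in ds][:4])
pickle.dump(out,open(tag+'.pkl','wb')); o=ctrl.get_obs(); print(o['t'],o['ee_pos'].round(1))
E
python3 look.py w1 mat_cross,boom_grip,button_face,sleeve_mouth
```

```text
mat_cross [([299.3, 162.8], 0.65)]
boom_grip [([340.5, 47.8], 0.77)]
button_face [([314.0, 49.7], 0.88)]
sleeve_mouth [([344.9, 4.0], 0.77)]
3.2 [443.5  17.8 272.6]
```

>>> {"op": "apply_moves", "data": {
  "targets": [
    {"tx": 0.012, "ty": -0.042, "tz": 0, "spin": 0},
    {"tx": 0.024, "ty": -0.084, "tz": 0, "spin": 0},
    {"tx": 0.036, "ty": -0.126, "tz": -0.01, "spin": 0},
    {"tx": 0.048, "ty": -0.168, "tz": -0.02, "spin": 0},
    {"tx": 0.06, "ty": -0.21, "tz": -0.03, "spin": 0},
    {"tx": 0.075, "ty": -0.25, "tz": -0.04, "spin": 0},
    {"tx": 0.09, "ty": -0.29, "tz": -0.05, "spin": 0},
    {"tx": 0.09, "ty": -0.29, "tz": -0.05, "spin": 0}
  ]
}}

```text
t: 4.0
ee_pos: [535.2, -275.5, 221.2]
orientation: [2.223, 2.22, -0.001]
ft_force: [0.1, 0.5, 0.1]
width: 87.8
grasp_force: 0.0
```

```bash
python3 look.py w2 charger,charger_mid; python3 - <<'E'
import cv2
a=cv2.imread('pics/w1.png');b=cv2.imread('pics/w2.png')
cv2.imwrite('pics/v3.png',cv2.resize(b,(800,600),interpolation=cv2.INTER_CUBIC)); cv2.imwrite('pics/v4.png',cv2.resize(a[:330,170:],None,fx=1.8,fy=1.8,interpolation=cv2.INTER_CUBIC))
E
```

```text
charger [([251.5, 189.2], 0.94), ([304.3, 138.0], 0.68), ([238.4, 114.9], 0.67)]
charger_mid [([240.1, 109.0], 0.85), ([252.1, 186.1], 0.56), ([309.7, 143.0], 0.56)]
4.15 [ 533.8 -271.5  222.4]
```

View pics/v3.png

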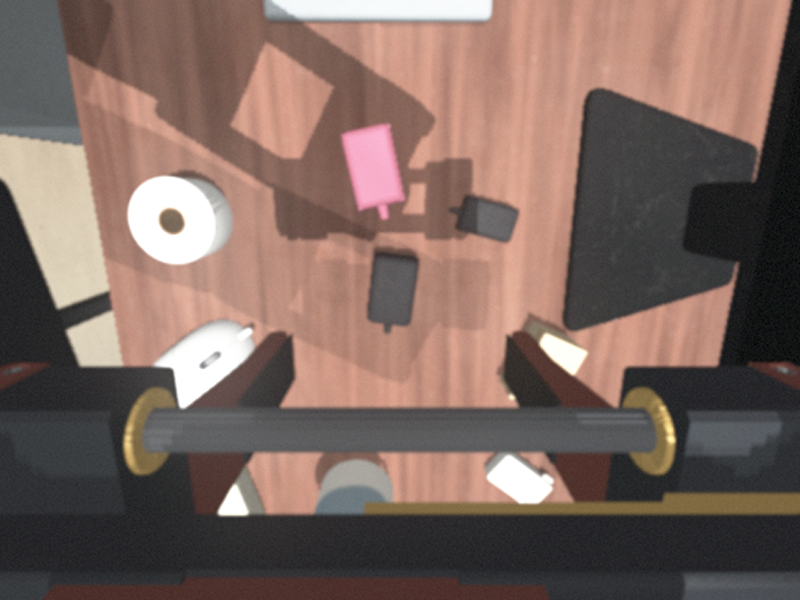

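View pics/v4.png

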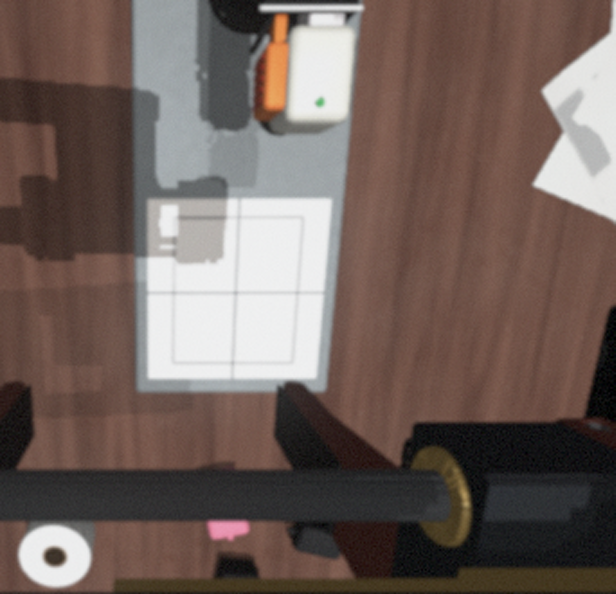

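Wrist view: the larger black charger is at wrist (252,185) with its plug towards -y. The pink block is at (238,107) and the small black one at (311,140), clearly smaller, so the target is confirmed. The stand view shows the mat's cross at w1 pixel (301,162), the orange button at about (322,40), and the mouth's white line at about (342,4).

```bash
cat > fit.py <<'E'
from h import *
from scipy.optimize import minimize
def boxfit(mask,k,x0,lo,hi,z0=0.):
    c=np.array([[x,y,z] for x in(lo[0],hi[0]) for y in(lo[1],hi[1]) for z in(lo[2],hi[2])],float)
    K,r,t=k[:3]; S=4
    m=cv2.resize(mask.astype(np.uint8),None,fx=S,fy=S,interpolation=cv2.INTER_LINEAR)
    def cost(p):
        a=np.radians(p[2]); R=np.array([[np.cos(a),-np.sin(a),0],[np.sin(a),np.cos(a),0],[0,0,1]])
        q=cv2.projectPoints(c@R.T+[p[0],p[1],z0],r,t,K,None)[0].reshape(-1,2)
        h=cv2.convexHull(((q+.5)*S-.5).astype(np.float32)); g=np.zeros_like(m)
        cv2.fillConvexPoly(g,(h*16).round().astype(np.int32),1,shift=4)
        return 1-np.logical_and(g,m).sum()/np.logical_or(g,m).sum()
    best=None
    for dy in (-15,0,15):
        x=np.array(x0,float)+[0,0,dy]
        s=minimize(cost,x,method='Nelder-Mead',options=dict(initial_simplex=x+np.array([[0,0,0],[8,0,0],[0,8,0],[0,0,10.]]),xatol=.05,fatol=1e-4))
        if best is None or s.fun<best.fun: best=s
    return best
E
python3 - <<'E'
from fit import *; import pickle
k=cal('wrist'); ctrl.get_image('wrist'); ds=ctrl.outline_of('charger','wrist'); o=ctrl.get_obs()
for d in ds: print(d['box'],d['score'],d['pixels'].sum())
d=min(ds,key=lambda d:abs((d['box'][0]+d['box'][2])/2-252)+abs((d['box'][1]+d['box'][3])/2-185))
s=boxfit(d['pixels'],k,[533,-300,-5],(-20,-25,0),(20,37,31)); print('charger fit',s.x,s.fun)
a=np.radians(s.x[2]); print('mid',s.x[:2]+6*np.array([-np.sin(a),np.cos(a)]))
ctrl.get_image('top'); dt=ctrl.outline_of('charger','top')
for d in dt: print('top',d['box'],d['score'])
dt=[d for d in dt if d['box'][0]>345]
if dt: s=boxfit(dt[0]['pixels'],cal('top'),[533,-300,-5],(-20,-25,0),(20,37,31)); print('top fit',s.x,s.fun)
print('mid tri', tri([ray('wrist',(252.1,186.1),k),ray('top',(363.7,208.1)),ray('scene',(310.5,263.3))]))
w=pickle.load(open('w1.pkl','rb')); k1=w['k']+(0,)
P=lambda x,y:(170+x/1.8,y/1.8)
print('mat',[atz('wrist',P(*c),12,k1)[:2].round(1) for c in [(147,198),(332,198),(318,380),(147,379),(237,292)]])
print('lines',[atz('wrist',P(*c),12,k1)[:2].round(1) for c in [(240,198),(233,380),(147,292.5),(324,292.5)]])
print('base',[atz('wrist',P(*c),12,k1)[:2].round(1) for c in [(136,391),(326,391),(133,20)]])
for n in ['mat_cross','boom_grip','button_face','sleeve_mouth']:
  uv=w[n][0][0]; z={'mat_cross':12,'boom_grip':185,'button_face':185,'sleeve_mouth':200}[n]
  print(n,atz('wrist',uv,z,k1).round(1))
U={'mat_cross':((257.3,224.6),(262.8,204.5)),'boom_grip':((241.2,172.5),(224.5,191.1)),'button_face':((237.9,171.6),(221.1,194.9)),'sleeve_mouth':((239.5,165.7),(218,188.5))}
for n,(a,b) in U.items(): print(n,'3view',tri([ray('scene',a),ray('top',b),ray('wrist',w[n][0][0],k1)]))
print('t',o['t'],o['ee_pos'])
E
```

```text
[221.1, 83.4, 259.6, 145.4] 0.87 1590
[292.5, 126.9, 331.2, 158.5] 0.7 809
[168.4, 1.3, 319.6, 18.9] 0.62 2670
[233.8, 162.2, 267.7, 217.3] 0.58 1333
charger fit [ 529.11228649 -300.34543833   -7.3328057 ] 0.07343680709534373
mid [ 529.87808157 -294.39450917]
top [318.4, 204.7, 338.5, 221.4] 0.84
top [337.5, 176.6, 348.3, 192.4] 0.7
mid tri (array([ 532.83160786, -299.7489933 ,   14.68111667]), [7.8, 9.4, 2.4])
mat [array([441.5,  99.4]), array([598.5,  98.8]), array([599.7, -63.9]), array([440.3, -62.1]), array([521. ,  18.9])]
lines [array([520.4,  99.1]), array([520.5, -63.5]), array([440.9,  18.9]), array([598.5,  18.1])]
base [array([429.9, -73.9]), array([608.1, -74.8]), array([431.7, 232.4])]
mat_cross [517.2  18.   12. ]
boom_grip [519.7 142.9 185. ]
button_face [497.1 141.5 185. ]
sleeve_mouth [516.4 170.1 200. ]
mat_cross 3view (array([519.72504503,  20.48733204,   8.46289782]), [2.1, 4.5, 3.5])
boom_grip 3view (array([516.68413072, 140.92148096, 183.82612611]), [5.8, 4.6, 3.8])
button_face 3view (array([500.1255494 , 143.59417975, 187.91803856]), [2.6, 6.0, 4.4])
sleeve_mouth 3view (array([515.57817664, 160.47622731, 206.79075418]), [3.2, 7.9, 6.8])
t 4.25 [ 533.91776799 -271.29569854  223.10506465]
```

>>> {"op": "apply_moves", "data": {
  "targets": [
    {"tx": -0.002, "ty": -0.011, "tz": -0.03, "spin": -4},
    {"tx": -0.004, "ty": -0.022, "tz": -0.06, "spin": -7},
    {"tx": -0.004, "ty": -0.022, "tz": -0.09, "spin": -7},
    {"tx": -0.004, "ty": -0.022, "tz": -0.103, "spin": -7},
    {"tx": -0.004, "ty": -0.022, "tz": -0.103, "spin": -7},
    {"tx": -0.004, "ty": -0.022, "tz": -0.103, "spin": -7},
    {"tx": -0.004, "ty": -0.022, "tz": -0.103, "spin": -7},
    {"tx": -0.004, "ty": -0.022, "tz": -0.103, "spin": -7}
  ]
}}

```text
t: 5.15
ee_pos: [530.9, -295.4, 121.2]
orientation: [2.351, 2.08, 0.001]
ft_force: [-0.5, 0.3, 0.3]
width: 88.2
grasp_force: 0.0
```

```bash
python3 - <<'E'
from fit import *
import pickle
k=cal('wrist'); im=ctrl.get_image('wrist'); save('w3.png',im); pickle.dump(k[:3],open('w3k.pkl','wb')); ds=ctrl.outline_of('charger','wrist'); o=ctrl.get_obs()
print(o['ee_pos'],o['orientation'],[np.round(x['uv']).tolist() for x in ctrl.pinpoint('charger_mid','wrist')])
u=proj('wrist',(530,-295,15),k); print(u)
for d in ds:
  print(d['box'],d['score'])
d=min(ds,key=lambda d:abs((d['box'][0]+d['box'][2])/2-u[0])+abs((d['box'][1]+d['box'][3])/2-u[1]))
m=cv2.morphologyEx(d['pixels'].astype(np.uint8),cv2.MORPH_OPEN,np.ones((13,13)))
for q in (d['pixels'],m):
  s=boxfit(q,k,[529,-300,-7],(-20,-25,0),(20,37,31)); a=np.radians(s.x[2]); print(s.x,s.fun,'mid',s.x[:2]+6*np.array([-np.sin(a),np.cos(a)]))
c=im.copy(); cnt,_=cv2.findContours(m,0,1); cv2.drawContours(c,cnt,-1,(0,255,0),1)
b=[int(v) for v in d['box']]; c=c[max(0,b[1]-40):b[3]+40,max(0,b[0]-60):b[2]+60]; print(b); save('v5.png',cv2.resize(c,None,fx=3,fy=3))
E
```

```text
[ 530.55996119 -295.27586784  120.74302759] [2.35146448e+00 2.08078398e+00 8.54549654e-04] [[224.0, 85.0], [255.0, 189.0], [327.0, 115.0]]
[253.75004446 188.86996289]
[233.5, 159.2, 273.7, 228.3] 0.75
[299.6, 96.3, 358.3, 139.3] 0.74
[192.2, 40.9, 253.4, 132.9] 0.66
[ 529.14661608 -300.26739514   -8.19144304] 0.07896131425543185 mid [ 530.00150275 -294.32861002]
[ 529.44211249 -299.85377218   -8.15226513] 0.07084366665106923 mid [ 530.29293812 -293.91440388]
[233, 159, 273, 228]
```

View pics/v5.png

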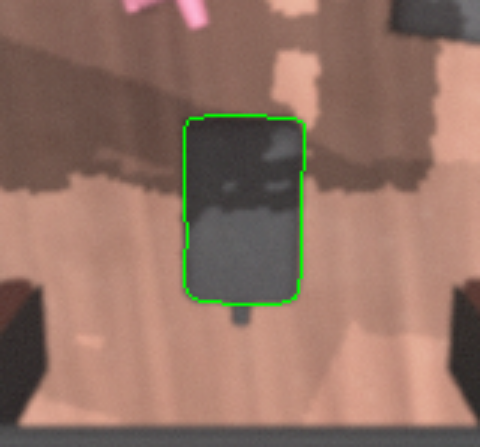

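>>> {"op": "apply_moves", "data": {
  "targets": [
    {"tx": 0, "ty": 0.001, "tz": -0.03, "spin": -1},
    {"tx": 0, "ty": 0.001, "tz": -0.06, "spin": -1},
    {"tx": 0, "ty": 0.001, "tz": -0.085, "spin": -1},
    {"tx": 0, "ty": 0.001, "tz": -0.1, "spin": -1},
    {"tx": 0, "ty": 0.001, "tz": -0.11, "spin": -1},
    {"tx": 0, "ty": 0.001, "tz": -0.114, "spin": -1},
    {"tx": 0, "ty": 0.001, "tz": -0.114, "spin": -1},
    {"tx": 0, "ty": 0.001, "tz": -0.114, "spin": -1}
  ]
}}

```text
t: 6.1
ee_pos: [530.6, -294.4, 6.6]
orientation: [2.37, 2.06, 0.001]
ft_force: [0.7, -0.4, 0.4]
width: 88.1
grasp_force: 0.0
```

>>> {"op": "apply_moves", "data": {
  "targets": [
    {"tx": 0, "ty": 0, "tz": 0, "spin": 0},
    {"tx": 0, "ty": 0, "tz": 0, "spin": 0},
    {"tx": 0, "ty": 0, "tz": 0, "spin": 0},
    {"tx": 0, "ty": 0, "tz": 0, "spin": 0},
    {"tx": 0, "ty": 0, "tz": 0, "spin": 0},
    {"tx": 0, "ty": 0, "tz": 0, "spin": 0},
    {"tx": 0, "ty": 0, "tz": 0, "spin": 0},
    {"tx": 0, "ty": 0, "tz": 0, "spin": 0}
  ],
  "gripper": 1
}}

```text
t: 6.9
ee_pos: [530.0, -294.0, 5.6]
orientation: [-2.371, -2.061, 0.0]
ft_force: [-0.2, -0.1, 1.2]
width: 39.6
grasp_force: 30.0
```

>>> {"op": "apply_moves", "data": {
  "targets": [
    {"tx": 0, "ty": 0, "tz": 0.025, "spin": 0},
    {"tx": 0, "ty": 0, "tz": 0.065, "spin": 0},
    {"tx": 0, "ty": 0.02, "tz": 0.09, "spin": 1},
    {"tx": -0.001, "ty": 0.055, "tz": 0.1, "spin": 3},
    {"tx": -0.003, "ty": 0.1, "tz": 0.1, "spin": 5},
    {"tx": -0.005, "ty": 0.145, "tz": 0.1, "spin": 7},
    {"tx": -0.007, "ty": 0.19, "tz": 0.1, "spin": 8},
    {"tx": -0.008, "ty": 0.22, "tz": 0.1, "spin": 8}
  ]
}}

```text
t: 7.7
ee_pos: [521.2, -71.6, 105.6]
orientation: [-2.219, -2.223, 0.0]
ft_force: [0.7, 0.6, -0.0]
width: 39.5
grasp_force: 30.0
```

```bash
python3 look.py w4 mat_cross,charger_mid,boom_grip,button_face; python3 - <<'E'
from h import *; import pickle
w=pickle.load(open('w4.pkl','rb')); k=w['k']+(0,)
print(atz('wrist',w['mat_cross'][0][0],12,k) if w['mat_cross'] else None)
im=cv2.imread('pics/w4.png'); cv2.imwrite('pics/v6.png',cv2.resize(im[:260],(800,406),interpolation=cv2.INTER_CUBIC))
print(proj('wrist',(520,18.5,12),k)); o=ctrl.get_obs(); print(o['orientation'],o['width'],o['grasp_force'],o['ft_force'])
E
```

```text
mat_cross [([254.9, 96.2], 0.78)]
charger_mid [([255.5, 237.2], 0.92), ([247.3, 300.2], 0.85)]
boom_grip []
button_face []
7.95 [522.2 -74.4 105.7]
[521.12982284  19.00451734  12.        ]
[253.66111232  96.78224306]
[ 2.22058958e+00  2.22179404e+00 -1.29604172e-05] 39.948447430596076 29.999719262123108 [-0.62368288 -0.3260284  -1.0642703 ]
```

View pics/v6.png

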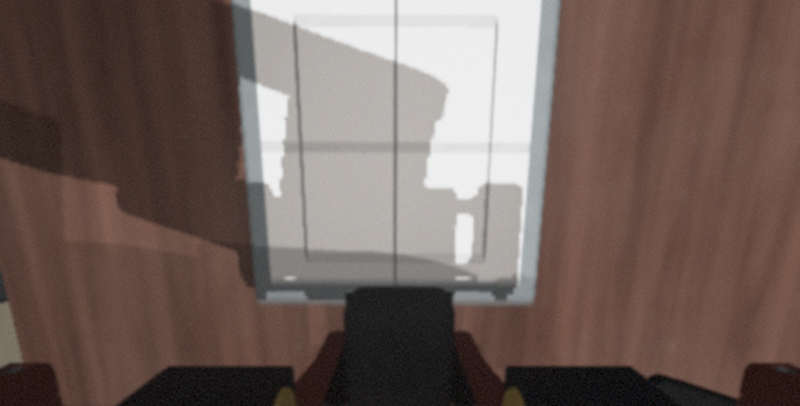

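```bash
python3 - <<'E'
from h import *; import pickle
w=pickle.load(open('w4.pkl','rb')); k=w['k']+(0,)
P=lambda x,y:atz('wrist',(x*.64-.2,y*.64-.2),12,k)[:2].round(1)
for c in [(396,20),(395,147),(394.5,270),(262,147),(530,147.5),(234,0),(258,300),(559,0),(535,300)]: print(c,P(*c))
g=cv2.cvtColor(cv2.imread('pics/w4.png'),cv2.COLOR_BGR2GRAY).astype(float)
for r in (20,50,80,120,160): 
  c=248+np.argmin(g[r-2:r+3,248:260].mean(0)); print(r,c,atz('wrist',(c,r),12,k)[:2].round(1))
for cc in (190,225,265,285,320):
  r=85+np.argmin(g[85:105,cc-3:cc+4].mean(1)); print(cc,r,atz('wrist',(cc,r),12,k)[:2].round(1))
for m in w['charger_mid']: print('held mid',atz('wrist',m[0],115.5,k))
d=np.load
E
```

```text
(396, 20) [519.7  86.3]
(395, 147) [519.  21.]
(394.5, 270) [518.6 -51.7]
(262, 147) [441.6  20.9]
(530, 147.5) [597.7  20.8]
(234, 0) [432.5  95.7]
(258, 300) [431.7 -71.2]
(559, 0) [607.4  95.9]
(535, 300) [608.1 -71. ]
20 253 [519.4  80.7]
50 253 [519.4  57.4]
80 253 [519.4  32.8]
120 252 [518.5  -2. ]
160 252 [518.4 -39.4]
190 94 [462.1  20.8]
225 94 [493.9  20.9]
265 93 [530.3  21.8]
285 95 [548.5  20.1]
320 93 [580.3  21.8]
held mid [521.69317324 -73.08241703 115.5       ]
held mid [ 516.33983125 -118.11900329  115.5       ]
```

>>> {"op": "apply_moves", "data": {
  "targets": [
    {"tx": -0.0005, "ty": 0.02, "tz": 0, "spin": 0},
    {"tx": -0.001, "ty": 0.05, "tz": -0.01, "spin": 0},
    {"tx": -0.002, "ty": 0.08, "tz": -0.025, "spin": 0},
    {"tx": -0.0025, "ty": 0.094, "tz": -0.045, "spin": -0.2},
    {"tx": -0.0025, "ty": 0.094, "tz": -0.06, "spin": -0.2},
    {"tx": -0.0025, "ty": 0.094, "tz": -0.07, "spin": -0.2},
    {"tx": -0.0025, "ty": 0.094, "tz": -0.077, "spin": -0.2},
    {"tx": -0.0025, "ty": 0.094, "tz": -0.077, "spin": -0.2}
  ]
}}

```text
t: 8.75
ee_pos: [519.3, 19.0, 28.0]
orientation: [-2.226, -2.215, 0.001]
ft_force: [0.5, -0.2, -0.7]
width: 39.7
grasp_force: 30.0
```

```bash
python3 - <<'E'
from fit import *; import pickle
k=cal('wrist'); im=ctrl.get_image('wrist'); save('w5.png',im); ds=ctrl.outline_of('charger','wrist'); o=ctrl.get_obs()
print(o['t'],o['ee_pos'],o['orientation'],o['ft_force'])
pickle.dump((k[:3],[d['pixels'] for d in ds]),open('w5.pkl','wb'))
for d in ds: print(d['box'],d['score'])
cv2.imwrite('pics/v7.png',cv2.resize(cv2.imread('pics/w5.png'),(800,600),interpolation=cv2.INTER_CUBIC))
E
```

```text
8.85 [519.87320507  19.32165486  28.92775966] [2.22626546e+00 2.21622271e+00 4.25223718e-04] [ 0.1503045   0.02625859 -0.69472837]
[218.7, 182.8, 289.1, 298.8] 0.91
```

View pics/v7.png

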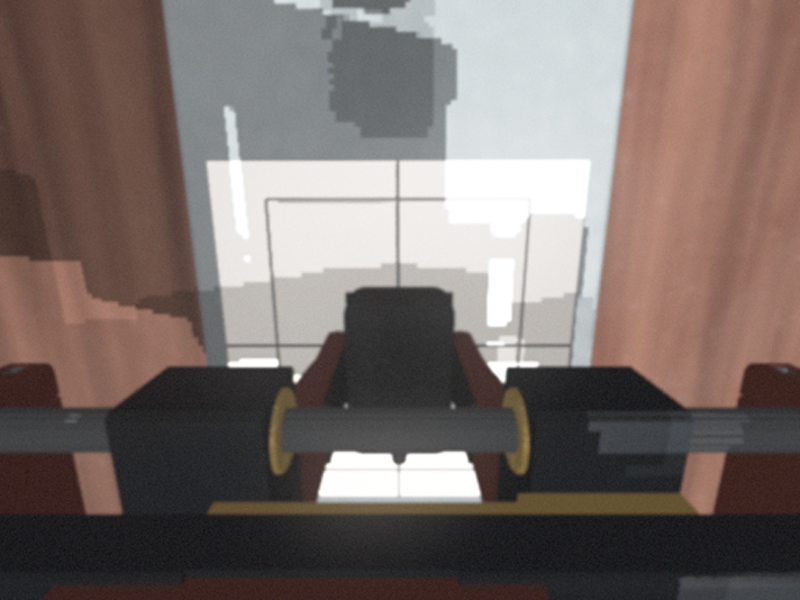

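```bash
python3 - <<'E'
from fit import *; import pickle
k,ms=pickle.load(open('w5.pkl','rb')); k=k+(0,)
P=lambda x,y,z=12:atz('wrist',(x*.64-.2,y*.64-.2),z,k)[:2].round(1)
for n,c in dict(hl=(228,345.5),hr=(570,345.5),vt=(397.5,165),vb=(398,285),vbb=(399,495),mtl=(208,161),mtr=(590,160),inner_t=(398,199.5),inner_b=(398,469),mat_b=(398,500)).items(): print(n,P(*c))
zt=28.9-5.7+31
print('charger top far edge',P(347,291,zt),P(452,291,zt),'target y+31')
E
```

```text
hl [441.5  18.8]
hr [597.6  18. ]
vt [519.4  97. ]
vb [519.3  46.7]
vbb [519.2 -61.8]
mtl [441.9  99. ]
mtr [598.   98.6]
inner_t [519.5  83.3]
inner_b [518.7 -46.7]
mat_b [518.6 -64.7]
charger top far edge [502.3  54.1] [537.6  53.9] target y+31
```

```bash
python3 - <<'E'
from fit import *; import pickle
k,ms=pickle.load(open('w5.pkl','rb')); k=k+(0,)
P=lambda x,y,z=12:atz('wrist',(x*.64-.2,y*.64-.2),z,k)[:2].round(1)
for r in (287,289,291): print(r,P(346,r,23),P(453,r,23))
print('plug tip row 463 at z~35',P(399,463,38))
g=cv2.cvtColor(cv2.imread('pics/w5.png'),cv2.COLOR_BGR2GRAY); print(g[178:262:2,255].tolist()); print(g[200,212:300].tolist())
# expected rows for mid y offsets
for m in (18,20,22): print(m,[ (proj('wrist',(519.5,m+a,z),k)/.64).round(1).tolist() for a,z in ((31,23.2),(31,54.2),(-31,54.2),(-31,23.2))])
E
```

```text
287 [497.8  48.4] [542.   48.2]
289 [497.8  47.5] [542.1  47.3]
291 [497.8  46.7] [542.1  46.5]
plug tip row 463 at z~35 [519.4 -24.3]
[136, 136, 127, 73, 52, 48, 51, 49, 50, 53, 56, 52, 53, 53, 53, 46, 50, 46, 46, 47, 47, 47, 45, 43, 40, 44, 43, 49, 46, 42, 46, 46, 46, 48, 51, 46, 50, 45, 46, 49, 48, 55]
[185, 188, 188, 185, 186, 186, 179, 150, 108, 69, 54, 55, 54, 55, 53, 54, 54, 53, 50, 55, 49, 56, 51, 60, 51, 53, 54, 49, 54, 52, 51, 54, 56, 52, 57, 54, 52, 51, 48, 52, 53, 51, 53, 52, 54, 48, 52, 54, 58, 54, 53, 54, 50, 52, 56, 55, 54, 57, 53, 55, 55, 53, 56, 56, 55, 57, 55, 54, 56, 54, 55, 57, 61, 61, 57, 55, 57, 68, 104, 147, 177, 185, 187, 181, 187, 184, 187, 187]
18 [[398.1, 285.1], [397.9, 305.1], [398.9, 463.8], [398.9, 419.9]]
20 [[398.1, 280.3], [397.9, 299.4], [398.8, 459.2], [398.9, 415.9]]
22 [[398.1, 275.5], [397.9, 293.7], [398.8, 454.5], [398.8, 411.8]]
```

>>> {"op": "apply_moves", "data": {
  "targets": [
    {"tx": 0, "ty": -0.001, "tz": -0.003, "spin": 0},
    {"tx": 0, "ty": -0.001, "tz": -0.006, "spin": 0},
    {"tx": 0, "ty": -0.001, "tz": -0.008, "spin": 0},
    {"tx": 0, "ty": -0.001, "tz": -0.0095, "spin": 0},
    {"tx": 0, "ty": -0.001, "tz": -0.0105, "spin": 0},
    {"tx": 0, "ty": -0.001, "tz": -0.011, "spin": 0},
    {"tx": 0, "ty": -0.001, "tz": -0.011, "spin": 0},
    {"tx": 0, "ty": -0.001, "tz": -0.011, "spin": 0}
  ]
}}

```text
t: 9.65
ee_pos: [519.6, 19.0, 17.7]
orientation: [2.225, 2.218, 0.0]
ft_force: [0.3, 0.3, -1.4]
width: 39.7
grasp_force: 30.0
```

>>> {"op": "apply_moves", "data": {
  "targets": [
    {"tx": 0, "ty": 0, "tz": -0.0004, "spin": 0},
    {"tx": 0, "ty": 0, "tz": -0.0008, "spin": 0},
    {"tx": 0, "ty": 0, "tz": -0.0008, "spin": 0},
    {"tx": 0, "ty": 0, "tz": -0.0008, "spin": 0},
    {"tx": 0, "ty": 0, "tz": -0.0008, "spin": 0},
    {"tx": 0, "ty": 0, "tz": -0.0008, "spin": 0},
    {"tx": 0, "ty": 0, "tz": -0.0008, "spin": 0},
    {"tx": 0, "ty": 0, "tz": -0.0008, "spin": 0}
  ]
}}

```text
t: 10.45
ee_pos: [519.6, 19.0, 17.6]
orientation: [2.225, 2.218, 0.0]
ft_force: [-2.6, -0.7, 9.4]
width: 40.1
grasp_force: 30.0
```

>>> {"op": "apply_moves", "data": {
  "targets": [
    {"tx": 0, "ty": 0, "tz": 0, "spin": 0},
    {"tx": 0, "ty": 0, "tz": 0, "spin": 0},
    {"tx": 0, "ty": 0, "tz": 0, "spin": 0},
    {"tx": 0, "ty": 0, "tz": 0, "spin": 0},
    {"tx": 0, "ty": 0, "tz": 0, "spin": 0},
    {"tx": 0, "ty": 0, "tz": 0, "spin": 0},
    {"tx": 0, "ty": 0, "tz": 0, "spin": 0},
    {"tx": 0, "ty": 0, "tz": 0, "spin": 0}
  ],
  "gripper": -1
}}

```text
t: 11.25
ee_pos: [519.5, 19.0, 16.9]
orientation: [-2.225, -2.218, 0.0]
ft_force: [0.3, 0.2, -0.0]
width: 87.9
grasp_force: 0.0
```

>>> {"op": "apply_moves", "data": {
  "targets": [
    {"tx": 0, "ty": 0, "tz": 0.02, "spin": 0},
    {"tx": 0, "ty": 0, "tz": 0.05, "spin": 0},
    {"tx": 0, "ty": -0.01, "tz": 0.09, "spin": 0},
    {"tx": 0, "ty": -0.02, "tz": 0.13, "spin": 0},
    {"tx": 0, "ty": -0.03, "tz": 0.17, "spin": 0},
    {"tx": 0, "ty": -0.03, "tz": 0.2, "spin": 0},
    {"tx": 0, "ty": -0.03, "tz": 0.21, "spin": 0},
    {"tx": 0, "ty": -0.03, "tz": 0.21, "spin": 0}
  ]
}}

```text
t: 12.05
ee_pos: [520.2, -11.0, 228.0]
orientation: [2.224, 2.216, 0.003]
ft_force: [-0.1, 0.4, -1.1]
width: 87.8
grasp_force: 0.0
```

```bash
python3 look.py w6 charger_mid,mat_cross,boom_grip,button_face,sleeve_mouth; python3 - <<'E'
from fit import *; import pickle
w=pickle.load(open('w6.pkl','rb')); k=cal('wrist')
ds=ctrl.outline_of('charger','wrist'); u=proj('wrist',(519,19,27),k)
for d in ds: print(d['box'],d['score'])
d=min(ds,key=lambda d:abs((d['box'][0]+d['box'][2])/2-u[0])+abs((d['box'][1]+d['box'][3])/2-u[1]))
m=cv2.morphologyEx(d['pixels'].astype(np.uint8),cv2.MORPH_OPEN,np.ones((9,9)))
for q in (d['pixels'],m):
  s=boxfit(q,k,[519,19,0],(-20,-31,0),(20,31,31),12); print('mid',s.x,s.fun)
print({n:atz('wrist',w[n][0][0],z,k).round(1) for n,z in dict(boom_grip=185,button_face=185,sleeve_mouth=200,charger_mid=27.5).items() if w[n]})
cv2.imwrite('pics/v8.png',cv2.resize(cv2.imread('pics/w6.png')[:250,130:380],None,fx=2.4,fy=2.4,interpolation=cv2.INTER_CUBIC))
pickle.dump(k[:3],open('w6k.pkl','wb'))
E
```

```text
charger_mid [([310.3, 304.0], 0.8), ([255.2, 151.6], 0.7), ([249.0, 279.4], 0.61)]
mat_cross []
boom_grip []
button_face []
sleeve_mouth []
12.35 [518.7 -10.9 225.2]
[295.3, 289.9, 327.8, 320.8] 0.91
[236.9, 130.4, 268.9, 177.7] 0.7
[239.7, 290.3, 264.9, 308.4] 0.56
[215.1, 0.0, 280.6, 34.6] 0.49
mid [518.42889515  18.49003894  -1.02191169] 0.08871948747060254
mid [518.45692441  19.69854753  -1.035861  ] 0.08655503570549128
{'charger_mid': array([ 604.2, -219.8,   27.5])}
```

View pics/v8.png

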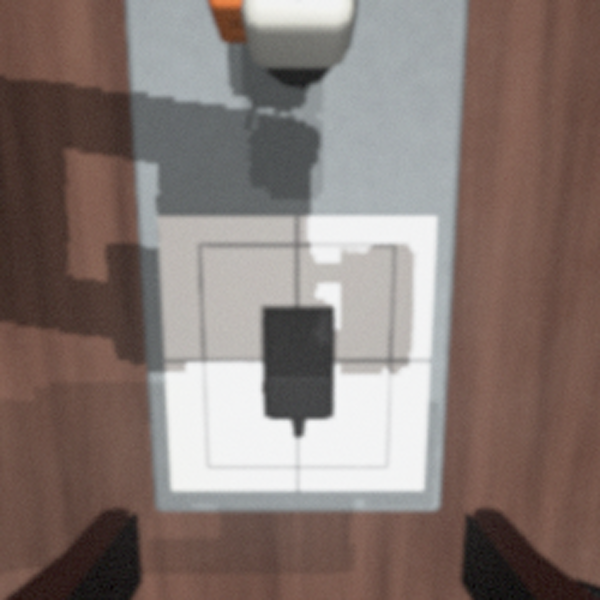

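```bash
python3 - <<'E'
from fit import *; import pickle
k=pickle.load(open('w6k.pkl','rb'))+(0,)
P=lambda x,y,z=12:atz('wrist',(130+x/2.4-.3,y/2.4-.3),z,k)[:2].round(1)
for n,c in dict(vt=(297,230),vt2=(297,298),vb=(297.5,480),hl=(190,360),hr=(420,359.5),inner_t=(297,245),inner_b=(297,467),il=(204,360),ir=(391,360),mt=(297,215),mb=(297,491)).items(): print(n,P(*c))
print('charger +y bottom edge z12',P(298,307,12),P(298,307,20),'-y top edge z43',P(298,417,43),P(298,417,36))
g=cv2.cvtColor(cv2.imread('pics/w6.png'),cv2.COLOR_BGR2GRAY).astype(float)
print('left side edge tilt: ',[ (r,[int(x) for x in np.where(g[r,236:276]<105)[0][[0,-1]]+236]) for r in range(132,172,6)])
print('head front: right/left edges at top z203',P(245,20,203),P(355,20,203),P(212,20,185),'front',P(300,68,203))
E
```

```text
vt [516.6  91.3]
vt2 [516.4  54.5]
vb [516.1 -53.8]
hl [453.6  19.5]
hr [588.1  19.4]
inner_t [516.5  83.3]
inner_b [515.9 -45.6]
il [461.8  19.5]
ir [571.1  19.1]
mt [516.6  99.1]
mb [515.8 -60.9]
charger +y bottom edge z12 [516.9  49.5] [517.   49.6] -y top edge z43 [516.9  -8.7] [516.8 -10. ]
left side edge tilt:  [(132, [240, 267]), (138, [240, 268]), (144, [240, 268]), (150, [240, 268]), (156, [241, 267]), (162, [240, 267]), (168, [241, 267])]
head front: right/left edges at top z203 [505.1 124.3] [533.1 124.2] [494.5 130.9] front [519.1 113.3]
```

Verified: the charger is flat on the mat, its centre within about 1 mm of the cross and square to it (v8: block 263–333 × 307–417, lines at x 297, y 359). Next is the boom.

>>> {"op": "apply_moves", "data": {
  "targets": [
    {"tx": 0, "ty": 0.01, "tz": 0.015, "spin": 0},
    {"tx": 0, "ty": 0.04, "tz": 0.015, "spin": 0},
    {"tx": 0, "ty": 0.07, "tz": 0.015, "spin": 0},
    {"tx": 0, "ty": 0.1, "tz": 0.015, "spin": 0},
    {"tx": 0, "ty": 0.13, "tz": 0.015, "spin": 0},
    {"tx": 0, "ty": 0.153, "tz": 0.015, "spin": 0},
    {"tx": 0, "ty": 0.153, "tz": 0.015, "spin": 0},
    {"tx": 0, "ty": 0.153, "tz": 0.015, "spin": 0}
  ]
}}

```text
t: 13.2
ee_pos: [519.1, 141.9, 241.2]
orientation: [-2.223, -2.219, 0.002]
ft_force: [-0.3, -0.0, -0.5]
width: 87.9
grasp_force: 0.0
```

```bash
python3 look.py w7 boom_grip,button_face,sleeve_mouth; python3 - <<'E'
from h import *; import pickle
w=pickle.load(open('w7.pkl','rb')); k=w['k']+(0,); w1=pickle.load(open('w1.pkl','rb')); k1=w1['k']+(0,)
for n,z in dict(boom_grip=185,button_face=185,sleeve_mouth=200).items():
  if w[n]: print(n,atz('wrist',w[n][0][0],z,k).round(1),tri([ray('wrist',w[n][0][0],k),ray('wrist',w1[n][0][0],k1)]))
print(ctrl.get_obs()['orientation'])
cv2.imwrite('pics/v9.png',cv2.resize(cv2.imread('pics/w7.png'),(800,600),interpolation=cv2.INTER_CUBIC))
E
```

```text
boom_grip [([255.1, 200.6], 0.7), ([257.4, 250.4], 0.67)]
button_face [([231.4, 202.7], 0.79)]
sleeve_mouth [([250.5, 178.4], 0.66)]
13.4 [519.5 141.  241.7]
boom_grip [519.4 144.4 185. ] (array([519.82000651, 143.54642484, 183.1311448 ]), [0.5, 0.5])
button_face [499.  142.5 185. ] (array([498.24409269, 141.9133793 , 182.05207087]), [0.6, 0.6])
sleeve_mouth [515.9 166.9 200. ] (array([515.50527723, 168.13523729, 204.51321027]), [0.5, 0.5])
[-2.22646457e+00 -2.21632406e+00  6.98731291e-04]
```

View pics/v9.png

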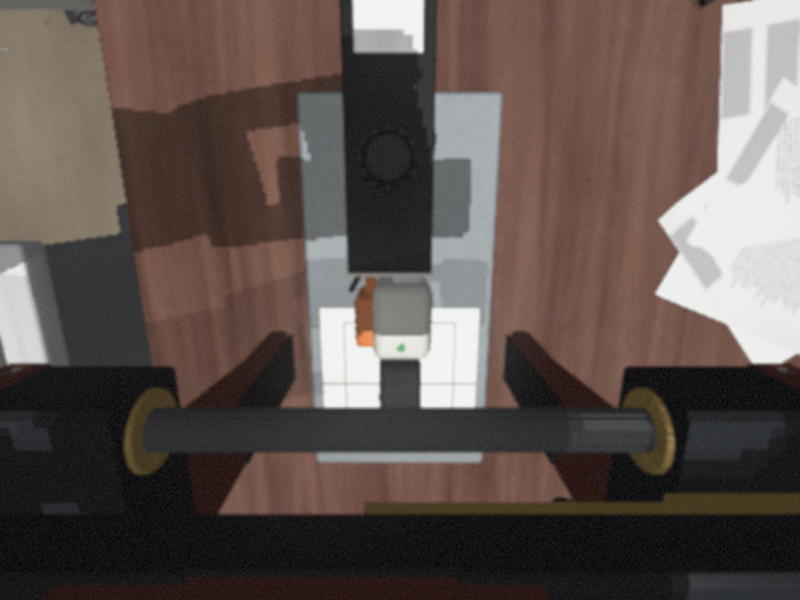

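>>> {"op": "apply_moves", "data": {
  "targets": [
    {"tx": 0, "ty": 0, "tz": -0.02, "spin": 0},
    {"tx": 0, "ty": 0, "tz": -0.04, "spin": 0},
    {"tx": 0, "ty": 0, "tz": -0.055, "spin": 0},
    {"tx": 0, "ty": 0, "tz": -0.065, "spin": 0},
    {"tx": 0, "ty": 0, "tz": -0.072, "spin": 0},
    {"tx": 0, "ty": 0, "tz": -0.075, "spin": 0},
    {"tx": 0, "ty": 0, "tz": -0.075, "spin": 0},
    {"tx": 0, "ty": 0, "tz": -0.075, "spin": 0}
  ]
}}

```text
t: 14.2
ee_pos: [519.9, 142.0, 167.4]
orientation: [2.225, 2.217, 0.001]
ft_force: [-0.1, 0.1, 0.4]
width: 87.9
grasp_force: 0.0
```

>>> {"op": "apply_moves", "data": {
  "targets": [
    {"tx": 0, "ty": 0, "tz": 0, "spin": 0},
    {"tx": 0, "ty": 0, "tz": 0, "spin": 0},
    {"tx": 0, "ty": 0, "tz": 0, "spin": 0},
    {"tx": 0, "ty": 0, "tz": 0, "spin": 0},
    {"tx": 0, "ty": 0, "tz": 0, "spin": 0},
    {"tx": 0, "ty": 0, "tz": 0, "spin": 0},
    {"tx": 0, "ty": 0, "tz": 0, "spin": 0},
    {"tx": 0, "ty": 0, "tz": 0, "spin": 0}
  ],
  "gripper": 1
}}

```text
t: 15.0
ee_pos: [519.3, 142.0, 166.8]
orientation: [-2.225, -2.218, 0.0]
ft_force: [-2.7, 0.9, 0.2]
width: 31.6
grasp_force: 30.0
```

>>> {"op": "apply_moves", "data": {
  "targets": [
    {"tx": 0, "ty": -0.008, "tz": 0, "spin": 0},
    {"tx": 0, "ty": -0.022, "tz": 0, "spin": 0},
    {"tx": 0, "ty": -0.038, "tz": 0, "spin": 0},
    {"tx": -0.0002, "ty": -0.054, "tz": 0, "spin": 0},
    {"tx": -0.0003, "ty": -0.07, "tz": 0, "spin": 0},
    {"tx": -0.0003, "ty": -0.086, "tz": 0, "spin": 0},
    {"tx": -0.0004, "ty": -0.1, "tz": 0, "spin": 0},
    {"tx": -0.0004, "ty": -0.11, "tz": 0, "spin": 0}
  ]
}}

```text
t: 15.8
ee_pos: [519.0, 30.6, 166.8]
orientation: [-2.226, -2.216, 0.0]
ft_force: [-1.3, 4.3, -0.7]
width: 31.4
grasp_force: 30.0
```

>>> {"op": "apply_moves", "data": {
  "targets": [
    {"tx": 0, "ty": -0.005, "tz": 0, "spin": 0},
    {"tx": 0, "ty": -0.009, "tz": 0, "spin": 0},
    {"tx": 0, "ty": -0.012, "tz": 0, "spin": 0},
    {"tx": 0, "ty": -0.014, "tz": 0, "spin": 0},
    {"tx": 0, "ty": -0.015, "tz": 0, "spin": 0},
    {"tx": 0, "ty": -0.015, "tz": 0, "spin": 0},
    {"tx": 0, "ty": -0.015, "tz": 0, "spin": 0},
    {"tx": 0, "ty": -0.015, "tz": 0, "spin": 0}
  ]
}}

```text
t: 16.6
ee_pos: [518.9, 17.1, 166.8]
orientation: [-2.225, -2.218, 0.0]
ft_force: [-2.7, 4.4, -2.0]
width: 31.5
grasp_force: 30.0
```

```bash
python3 look.py w8 red_line,sleeve_mouth,boom_grip; python3 - <<'E'
from h import *; import pickle
w=pickle.load(open('w8.pkl','rb')); k=w['k']+(0,)
for n,z in dict(red_line=195,sleeve_mouth=200).items():
  for u,s in w[n][:2]: print(n,atz('wrist',u,z,k).round(1),s)
im=cv2.imread('pics/w8.png'); cv2.imwrite('pics/v10.png',cv2.resize(im[:200,180:330],None,fx=4,fy=3,interpolation=cv2.INTER_CUBIC))
a=im.astype(int); m=(a[...,2]>a[...,1]+70)&(a[...,2]>a[...,0]+70); m[:, :235]=0; m[:,275:]=0; ys,xs=np.where(m); print(len(ys)); 
if len(ys): print(ys.min(),ys.max(),xs.min(),xs.max(),np.median(ys),atz('wrist',(np.median(xs),np.median(ys)),195,k))
print(a[60:170:2,252].tolist())
E
```

```text
red_line []
sleeve_mouth []
boom_grip [([254.6, 236.6], 0.58)]
16.8 [518.9  17.1 166.8]
63
169 321 235 243 173.0 [510.58580603  59.45345897 195.        ]
[[212, 212, 213], [211, 210, 211], [209, 208, 209], [208, 206, 208], [210, 209, 210], [209, 208, 210], [210, 209, 211], [211, 209, 211], [208, 208, 210], [213, 211, 214], [213, 212, 215], [210, 208, 211], [213, 211, 213], [209, 209, 210], [213, 209, 212], [213, 210, 213], [212, 210, 213], [212, 210, 213], [214, 213, 215], [214, 212, 214], [215, 213, 214], [213, 210, 212], [213, 211, 213], [215, 212, 215], [215, 212, 215], [216, 214, 216], [214, 211, 214], [217, 214, 216], [216, 214, 216], [213, 214, 213], [215, 212, 214], [218, 217, 217], [216, 214, 214], [216, 214, 217], [217, 216, 218], [218, 216, 217], [216, 216, 216], [217, 215, 218], [216, 216, 216], [217, 214, 217], [217, 215, 218], [218, 216, 218], [219, 217, 219], [218, 215, 219], [218, 215, 219], [218, 218, 220], [218, 218, 220], [218, 217, 220], [219, 218, 219], [219, 218, 220], [218, 217, 219], [219, 217, 220], [219, 218, 219], [219, 218, 220], [219, 218, 219]]
```

View pics/v10.png

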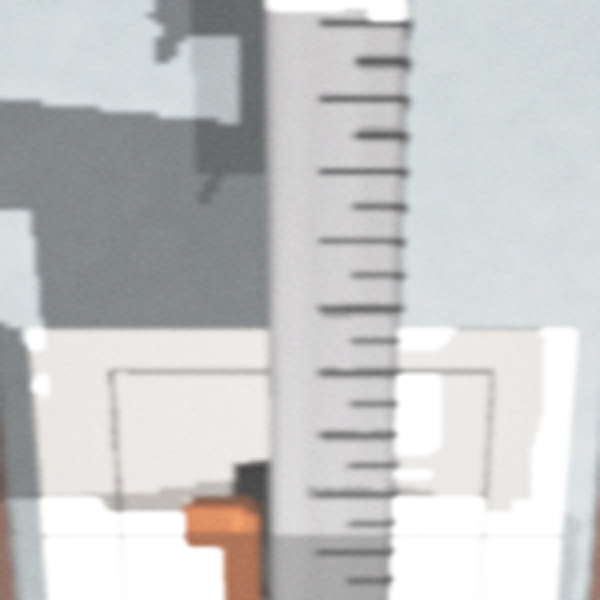

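```bash
python3 - <<'E'
from h import *
for n in ['top','scene']:
  im=ctrl.get_image(n); save(n+'9.png',im); c=cal(n)
  for nm in ['red_line','sleeve_mouth','boom_grip']:
    print(n,nm,[(np.round(d['uv'],1).tolist(),round(d['score'],2)) for d in ctrl.pinpoint(nm,n)][:3])
  print('proj',[proj(n,p,c).round(1).tolist() for p in ((517,168.5,200),(519.5,168.5,195),(519.5,19,185))])
  u=proj(n,(519.5,168.5,195),c).round().astype(int); a=im.astype(int)[u[1]-8:u[1]+9,u[0]-8:u[0]+9]
  print(a[...,0]-a[...,1:].mean(-1).astype(int)); print(a.mean(-1).astype(int))
E
```

```text
top red_line [([212.7, 186.9], 0.66)]
top sleeve_mouth [([213.8, 191.8], 0.73)]
top boom_grip []
proj [[212.9, 189.6], [213.2, 189.1], [265.4, 194.2]]
[[ -9 -10 -10  -9  -8  -9  -7  -9  -8  -8  -9  -8  -8  -8 -10 -11  -8]
 [ -6  -7  -7  -6  -9 -10  -9  -9 -10  -8 -11  -8  -8  -8 -10  -9  -9]
 [ -3  -4  -4  -4  -3  -5  -4  -5  -5  -5  -9  -9  -9  -9 -10 -10 -10]
 [ -2  -1   0  -1  -2  -1  -2  -3  -3  -2  -8  -9  -9 -10 -11 -10  -9]
 [ -1   0  -1  -1  -2  -4  -1  -1  -1  57  -1  -4  -4  -4  -5  -8  -8]
 [  0  -1  -2  -1  -2  -2  -2  -2  -2  64   0  -2  -2  -2  -3  -2  -1]
 [ -2  -2  -2  -3  -1  -1  -1   0  -2  69   1  -1  -2   0  -1   0  -1]
 [ -1  -1  -2  -1  -1  -1  -1  -2  -2  36   0  -1  -1   0  -1   0  -1]
 [  0   0  -1  -1  -1  -1  -1  -2  12  30   0  -1  -1  -1  -1  -1  -1]
 [ -1  -2  -1  -2  -1  -2  -1  -1  11  43   0  -1   1  -1  -1  -1  -1]
 [ -1  -1  -2  -1  -2  -1  -1  -2   2  30   1  -1   1  -1  -1  -2  -1]
 [  0  -2  -2  -1   0  -1  -3  -2  -1   4  -7  -8  -6  -6  -6  -7  -4]
 [  0  -1   1  -1  -2  -1  -2  -3  -2  -3  -8 -10 -10  -8 -10  -9  -9]
 [ -2  -1  -2  -1  -1  -1 
[... 3385 characters left out ...]
 43  42  45  46  46  47  47  45  46  49  55  56  50 139  80]
 [ 19  23  71  65  79  48  45  46  47  45  46  50  50  59  60  72 106]
 [ 18  19  19  27  92 117  68  47  47  47  51 110  51  58  62  56  42]
 [ 20  21  17  26  83 145 144  94  45  46  46  54  49  56  45 143 141]
 [ 21  20  17  24  45 116 145 122 117  69  47  47  56 131  89 136 143]
 [ 20  20  17  18  23  31  81 124 146 145  91  46  52  77 102 226 177]
 [ 21  19  17  18  22  19  26  62 116 147 145 121  71  96 148 235 226]
 [ 19  17  17  19  30  37  28  17  24  80 147 145 147 149 151 158 211]
 [ 84 116 142 142 142 142 142 141 142 143 142 111 147 149 150 151 156]
 [161 152 144 144 145 145 144 144 144 144 144 140  78 147 149 150 150]]
```

```bash
python3 - <<'E'
from h import *
o=ctrl.get_obs(); print(o['t'],o['ee_pos'],o['width'],o['grasp_force'],o['ft_force']); print(ctrl.close_job())
E
```

```text
17.2 [518.94832993  17.02945015 166.81125248] 31.60319737394135 29.999496638774872 [-2.70221901  4.48944521 -1.50918387]
the job is handed in; nothing more can be done
None
```

I handed the job in at 17.2 s: the charger lies flat on the mat within about 1 mm of the cross and square to it, and the arm is still holding the boom with the button squeezed (31.6 mm across), drawn out 125 mm by the arm's own reading, with the red line at the sleeve's mouth to within the top camera's roughly 3 mm pixels.

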